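Reset a click valve by feel, then open the air supply

TASK

Set the air valve afresh: turn its red handle clockwise until it gently bottoms on its soft seat, without crushing the seat, then open it exactly three clicks from there and let go. Only when it is set, swing the orange toggle over to on to open the air supply, and leave the screwdriver, the jar, the brass collar and the steel cylinder where they are.

Things in the scene. Friction and masses are not known exactly. Their poses are not given: they have to be found in the camera images.
- valve: green click valve bolted to the bench, 110 x 110 x 46 mm; origin at the centre of its underside, the red handle's axis rises straight up through it. Pipe stubs reach 92 mm from the centre along its own +y and -y, 24 mm up. The angle at which it is closed differs from valve to valve and cannot be seen.
- grip (a point): point on the handle's vertical turning axis, at the height to grip it, 82 mm above the bench. The handle is an upright red bar, 46 mm long (this point's own x), 14 mm thick (own y); its top is 7 mm above this point, its foot on a black 52 mm round skirt 23 mm below. Clockwise from above closes the valve. Worn: 10 to 15 degrees of free play at each reversal before the spindle comes along.
- mark (a point): white mark on the bar's top, 18 mm from the axis at the bar's own +x end. Feel: each click resists with 0.1 to 0.25 N m, then snaps over and the handle turns almost freely for some degrees. Clicks lie 15 to 20 degrees apart; the closed end is itself click zero. At the start it is two or three clicks open, with at least one more beyond. Let go, the spindle stays in its click.
- stem (a joint): lift of the valve stem, m: 0 where it touches its seat, growing as it opens, 0.031 mm a click: far below this reading's noise, so count clicks by feel. Closed end: the resistance does not snap but steps to 0.3 N m and climbs steadily, 0.03 N m a degree. Pressing on by up to 4 degrees is gentle; 11 degrees past first touch (about 0.65 N m) the soft seat is crushed.
- tap (a joint): angle of the shut-off toggle, rad: 0 = off (starts within 0.15 of it), leaning to its base's own -x; 1.0 = on, leaning to its own +x. It stays where it is left (about 0.06 N m of friction).
- tap_tip (a point): centre of the 26 mm orange ball at the toggle's tip, 80 mm from its hinge. The hinge lies 22 mm above the bench along the base's own y; at off the stick leans 0.5 rad from vertical, so the ball is 92 mm up and 38 mm to -x of the hinge.
- tap_base: aluminium block of the shut-off toggle bolted to the bench, 70 x 50 x 25 mm; origin at the centre of its underside, under the hinge; the toggle swings from its own -x (off) to its own +x (on).
- screwdriver: screwdriver with a red handle lying on the robot's right; leave it alone
- grease: white jar with a blue lid, 60 mm across, 55 mm tall, standing beyond the gap between valve and toggle; leave it alone
- collar: brass collar, 44 mm across, 16 mm tall, lying flat on the robot's side of the gap between valve and toggle; leave it alone
- spool: steel cylinder, 36 mm across, 50 mm tall, standing on the robot's left; leave it alone
Not all that is in view belongs to the job. What is shaped like the part that bears grip but green or turquoise is not meant.

How it is judged (in metres and radians):
On the way, in this order (a step that is already met when the one before it is completed fails the run):
1. the valve is bottomed: its stem is on the seat, with the toggle still off (value of joint stem below 3e-06 m and value of joint tap below 0.4 rad), for 0.04 s.
2. the valve is three clicks open, with the toggle still off (value of joint stem between 8.16e-05 and 0.0001068 m and value of joint tap below 0.4 rad), for 0.3 s.
At the end, for the whole second after the job is handed in: The valve rests in the third click from its closed end (stem lift 0.0816 to 0.1068 mm: within 0.4 click), the toggle is on (past 0.8 rad), and the robot touches nothing (value of joint stem between 8.16e-05 and 0.0001068 m and value of joint tap above 0.8 rad and contact force between the arm and anything else below 0.5 N).
It fails at once if the seat is crushed: the stem is forced more than 0.02 mm (11 degrees of turn, about 0.65 N m) into it (value of joint stem below -2e-05 m).
It fails at once if a bystander is knocked more than 30 mm out of place (distance of any of screwdriver, grease, collar, spool from where it was at the start of the episode above 0.03 m).
It also fails if it takes over 72 s, if anything falls off the work surface, if the arm or the gripper's body presses on something with over 40 N, if the wrist force passes 120 N, or if a joint passes its speed limit or range.

ROBOT

A 7-joint arm with a two-finger parallel gripper is mounted at the origin on the work surface. World frame = base frame: x ahead of the robot, y to its left, z up, the work surface at z = 0. Lengths are in m, angles in degrees, forces in N, time in s.
With the tool pointing down it reaches from about 0.4 to 0.875 m from the base axis. Payload 4.4 kg.
Tool frame: the origin (TCP) lies at the very end of the fingers, on their centre line; the grasp point (between the pads) lies 19 mm behind it (ctrl.grasp_offset is the distance from the TCP to the grasp point, in m); z points along the fingers, y is the line along which they close (so a half turn about z gives the same grasp; the last joint's range is limited). The gripper opens to 85 mm and grips with 20 to 120 N. Pads are 22 mm wide; open, the fingers measure 114 mm over their backs; the gripper's body (76 mm by 85 mm) begins 54 mm behind the grasp point. The pads swing forward as they close: fully open they stand 13 mm farther back than shut.
Start: joints at [65.099, 36.005, 2.206, 86.941, -1.547, 57.084, -1.146], TCP at [0.234, -0.606, 0.231] pointing down, gripper open.
Joint ranges: [-175.42, 175.42], [-21.48, 121.26], [-71.46, 75.88], [10.55, 141.38], [-63.04, 243.04], [13.31, 113.54], [-168.57, 168.57]. Speed limits (degrees/s): [147.25, 147.25, 180, 180, 180, 180, 180].

INTERFACE

Orientations are given as a 3x3 rotation matrix whose columns are the frame's x, y, z axes.
In Python, from station import ctrl gives the robot as it stands.
- The arm moves only by the tool step_arm, never from a script. Its argument "increments" is a list of rows, each an object of numbers: "jaw": the opening, from -1 (shut) to 1 (fully open); "x", "y", "z": the shift along the tool's x, y, z in mm; "turn": the turn about the tool's z in degrees. A call has 1 to 20 rows; each row shifts and turns the commanded pose from where the row before left it, along the tool's axes as they then stand; what a row does not reach is not made up. A row lasts 1/8 s, in which the tool goes at most 62.5 mm and 10.7 degrees, less where a joint would pass 70% of its speed; a pose out of reach is approached as far as the arm can. A call is refused whole if a number of a shift passes 62.5 or a number of a turn 10.7, either way. A call with a gripper value outside its range is refused whole. The fingers move at their own pace and stop on an object; "squeeze" is the grip in N (left out, the last holds). Time passes only in rows, so rows that do not move let the fingers close. It gives the time, the measured TCP pose, the force, the opening and the grip force at its end, in the units of the state.
- ctrl.state(): the state, without advancing time (a new reading comes with each control period).
- ctrl.snapshot(name): name is "side" or "top" or "wrist"; returns (picture, depth): 400x640x3 uint8, blue, green, red; 400x640 float32, m along the optical axis (not along the pixel's ray), 0 where there is no reading.
- ctrl.calibration(name): a dict with "fx", "fy", "cx", "cy" (pixels), "R" (3x3) and "t" (3): a world point X has camera coordinates R X + t. Camera axes: x right, y down, z forward; pixel columns grow to the right and rows downward; lengths in m; the calibration is good to about 2 mm. A picture is of the moment at which its call begins: read the wrist's pose just before it. calibration takes no time and is no camera call; for the wrist camera it gives the pose at the moment of the call.
- ctrl.job_done(): hands the job in; it is judged then, once.
Trained networks look in the newest picture that a camera, given by its name, has taken for a name from the list of things; names that differ only in an ending like _2 or _b are one class to them, and where a whole thing is asked for, a point or a joint stands for the part that bears it (a point fixed in the world has none). Each returns a list of dicts, best first, with "confidence" (0 to 1); they miss things now and then, are a little off and sometimes report something else, mostly with a low value. They report only what shows in the picture. A call takes as long as a camera call. They do not tell look-alikes from the thing itself.
- ctrl.outline_of(label, camera): "pixels" (400x640 bool, what is visible of it) and "centre" ([column, row] in pixels, amid what is visible of it).
The state is a dict: "time": time; "qpos": joint angles; "qd": joint speeds; "joint_efforts": joint torques, N m; "ee_pos": TCP position; "tcp_rot": TCP orientation; "ft_force": force on the tool from outside, world axes, zero at the start; "torque": the same for the moment, N m; "grip_width": finger opening in m; "grip_force": force on a finger pad.
Only numpy, scipy, OpenCV 4.12 (cv2) and the standard library are available. Lean on these libraries where they do the work, as an engineer would, in place of code of your own. Each camera call takes 0.05 s, during which the arm holds its last target. There are 200 camera calls.

## Working session

There is one attempt and no reset: what is moved stays moved. The work goes in short steps, Python scripts to look and compute and a tool call to move; the robot and the scene stay as the last step left them, time stands still between calls to the robot, and variables do not carry over. Pictures are saved under pics/ and viewed, at most 10 in all, crops included, and the job is handed in when it is done.

Besides the shell and the picture viewer there is one more tool, called as name(argument=value, ...) on one line, values as JSON. step_arm: Moves the arm, as the interface text tells. Its arguments: {"type":"object","properties":{"increments":{"type":"array"},"squeeze":{"type":"number"}},"required":["increments"]}

```bash
mkdir -p pics; ls; cat > h.py <<'E'
import numpy as np,cv2
from station import ctrl
def world(cam,px,d,c=None):
    c=c or ctrl.calibration(cam); R=np.array(c["R"]);t=np.array(c["t"])
    px=np.atleast_2d(px).astype(float); d=np.atleast_1d(d)
    X=np.c_[(px[:,0]-c["cx"])/c["fx"]*d,(px[:,1]-c["cy"])/c["fy"]*d,d]
    return (X-t)@R
def cloud(mask,depth,cam,c=None):
    v,u=np.nonzero(mask&(depth>0)); return world(cam,np.c_[u,v],depth[v,u],c)
E
python3 - <<'E'
from h import *
s=ctrl.state()
for k in s: print(k,np.round(s[k],3).tolist())
for cam in ["top","side"]:
    p,d=ctrl.snapshot(cam); cv2.imwrite(f"pics/{cam}0.png",p); np.savez(f"{cam}0.npz",p=p,d=d)
    for l in ["valve","grip","tap_tip","tap_base","screwdriver","grease","collar","spool"]:
        for o in ctrl.outline_of(l,cam)[:3]:
            m=np.array(o["pixels"]);P=cloud(m,d,cam)
            if len(P): print(cam,l,round(o["confidence"],2),np.round(o["centre"]),m.sum(),np.round(np.median(P,0),3),np.round(np.percentile(P,2,0),3),np.round(np.percentile(P,98,0),3))
E
```

```text
pics
time 0.0
qpos [65.1, 36.061, 2.201, 86.996, -1.548, 57.084, -1.147]
qd [0.105, -0.019, -0.01, 0.013, -0.041, 0.123, -0.005]
joint_efforts [-0.001, -56.34, 1.226, -19.344, 0.011, 0.011, -0.0]
ee_pos [0.234, -0.606, 0.23]
tcp_rot [[0.933, 0.36, -0.001], [0.36, -0.933, 0.002], [-0.0, -0.002, -1.0]]
ft_force [-0.049, -0.072, -0.297]
torque [-0.011, 0.009, -0.015]
grip_force 0.0
grip_width 0.086
top valve 0.75 [361. 198.] 1568 [ 0.524 -0.154  0.046] [ 0.469 -0.23   0.011] [ 0.589 -0.085  0.054]
top grip 0.71 [362. 244.] 268 [ 0.377 -0.136  0.058] [ 0.355 -0.161  0.05 ] [ 0.399 -0.117  0.09 ]
top grip 0.57 [366. 190.] 275 [ 0.528 -0.155  0.062] [ 0.508 -0.18   0.054] [ 0.552 -0.133  0.093]
top grip 0.48 [379. 140.] 270 [ 0.671 -0.199  0.057] [ 0.651 -0.223  0.05 ] [ 0.694 -0.177  0.089]
top tap_tip 0.58 [245. 213.] 82 [0.467 0.166 0.103] [0.456 0.158 0.054] [0.491 0.179 0.109]
top tap_base 0.8 [247. 206.] 449 [0.497 0.163 0.027] [0.457 0.142 0.011] [0.531 0.189 0.108]
top tap_base 0.5 [366. 188.] 247 [ 0.528 -0.156  0.064] [ 0.51  -0.179  0.055] [ 0.552 -0.136  0.093]
top screwdriver 
[... 928 characters left out ...]
0.005] [0.485 0.371 0.052]
side screwdriver 0.71 [402. 159.] 260 [ 0.413 -0.386  0.021] [ 0.367 -0.405  0.005] [ 0.467 -0.371  0.028]
side grease 0.97 [279. 211.] 513 [ 0.642 -0.002  0.045] [ 0.621 -0.038  0.003] [0.673 0.015 0.057]
side grease 0.63 [354. 252.] 202 [0.409 0.024 0.015] [0.39  0.004 0.001] [0.428 0.042 0.019]
side collar 0.57 [354. 250.] 184 [0.412 0.023 0.016] [0.391 0.003 0.004] [0.43  0.042 0.019]
side collar 0.57 [305. 274.] 152 [0.468 0.172 0.101] [0.455 0.148 0.027] [0.493 0.181 0.109]
side spool 0.91 [263. 361.] 418 [0.466 0.358 0.049] [0.454 0.339 0.006] [0.485 0.371 0.052]
side spool 0.4 [280. 209.] 475 [ 0.642 -0.     0.045] [ 0.621 -0.035  0.005] [0.671 0.015 0.057]
```

```bash
python3 - <<'E'
from h import *
z=np.load("top0.npz");p,d=z["p"],z["d"]
cv2.imwrite("pics/topcrop.png",cv2.resize(p[110:270,220:420],None,fx=4,fy=3.75,interpolation=cv2.INTER_CUBIC)[:600])
for cam in ["top","side"]:
    z=np.load(cam+"0.npz");p,d=z["p"],z["d"]
    c=ctrl.calibration(cam)
    # red top of bar near valve; white mark
    v,u=np.nonzero(d>0);P=world(cam,np.c_[u,v],d[v,u]);C=p[v,u].astype(int)
    near=(np.abs(P[:,0]-.528)<.05)&(np.abs(P[:,1]+.155)<.05)
    top=near&(P[:,2]>.078)
    print(cam,c["fx"],"n",top.sum());
    for q,k in zip(P[top],C[top]): print(np.round(q,3),k) if top.sum()<60 else None
    q=P[top][:,:2];m=q.mean(0);w,V=np.linalg.eigh(np.cov((q-m).T));print("bar",m,np.degrees(np.arctan2(V[1,1],V[0,1])),np.sqrt(w))
    red=near&(C[:,2]>1.6*C[:,1])&(C[:,2]>80);print("red",red.sum(),P[red].mean(0))
    b=(np.abs(P[:,0]-.475)<.04)&(np.abs(P[:,1]-.168)<.04)&(C[:,2]>150)&(C[:,0]<100)&(P[:,2]>.085)
    print("ball",P[b].mean(0),P[b].max(0),P[b].min(0))
    bb=(np.abs(P[:,0]-.49)<.07)&(np.abs(P[:,1]-.165)<.07)&(P[:,2]>.018)&(P[:,2]<.030)
    r=cv2.minAreaRect((P[bb][:,:2]*1000).astype(np.float32));print("base",r)
    g=(np.abs(P[:,0]-.528)<.08)&(np.abs(P[:,1]+.155)<.08)&(P[:,2]>.042)&(P[:,2]<.05)
    print("valve",cv2.minAreaRect((P[g][:,:2]*1000).astype(np.float32)))
E
```

```text
top 509.4375034387225 n 98
bar [ 0.53055553 -0.15594624] -141.1635756223788 [0.00434545 0.01312181]
red 122 [ 0.52965319 -0.15588747  0.08157872]
ball [0.46557953 0.16823129 0.10383098] [0.47828653 0.17921314 0.11138711] [0.45431992 0.15744035 0.0973362 ]
base ((499.5670166015625, 165.93263244628906), (50.489532470703125, 70.11445617675781), 85.73363494873047)
valve ((529.0180053710938, -162.10009765625), (134.3515167236328, 109.99482727050781), 71.35800170898438)
side 373.38903364082427 n 100
bar [ 0.53027228 -0.15293558] -140.99900082288045 [0.00414122 0.0135344 ]
red 169 [ 0.52953401 -0.15131017  0.07658717]
ball [0.46356767 0.17247611 0.10240449] [0.47635285 0.18176731 0.10954232] [0.45356351 0.1598866  0.08787919]
base ((498.9033203125, 166.46224975585938), (51.1573600769043, 69.96514892578125), 86.23527526855469)
valve ((531.0601806640625, -155.48199462890625), (112.48519134521484, 111.46139526367188), 70.5914535522461)
```

View pics/topcrop.png

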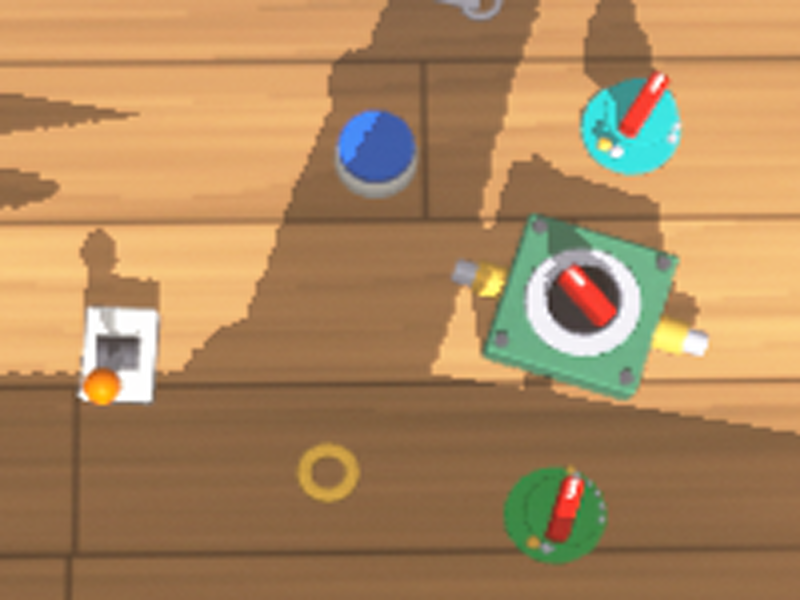

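The top view shows the red bar on the green block at crop px (587,297), with its white mark towards the upper left. The decoys are turquoise (630,125) and green (555,515), and the toggle ball is at (102,387). The axis is at about (0.530, -0.155), with the bar's heading at 39°. I'll move above it next.

step_arm(increments=[{"x": 31.3,"y": -22.5,"jaw": 1},{"x": 31.3,"y": -22.5},{"x": 31.3,"y": -22.5},{"x": 31.3,"y": -22.5},{"x": 31.3,"y": -22.5},{"x": 31.3,"y": -22.5},{"x": 31.3,"y": -22.5},{"x": 31.3,"y": -22.5},{"x": 31.3,"y": -22.5},{"x": 31.3,"y": -22.5},{"x": 31.3,"y": -22.5},{"x": 31.3,"y": -22.5},{"x": 31.3,"y": -22.5},{"x": 31.3,"y": -22.5},{"turn": -9},{"turn": -9},{"z": 0},{"z": 0}], squeeze=60)

```text
validation failed for argument at $.in...
```

```bash
cat > st.py <<'E'
from h import *
s=ctrl.state();R=np.array(s["tcp_rot"])
print(round(s["time"],2),np.round(s["ee_pos"],4),"head",round(np.degrees(np.arctan2(R[1,0],R[0,0])),2),"z",np.round(R[:,2],3),"q",np.round(s["qpos"],1),"F",np.round(s["ft_force"],2),"T",np.round(s["torque"],3),"w",round(float(s["grip_width"]),4),round(float(s["grip_force"]),1))
E
cat > wr.py <<'E'
from st import *
c=ctrl.calibration("wrist");p,d=ctrl.snapshot("wrist");cv2.imwrite("pics/wr.png",p)
v,u=np.nonzero(d>0);P=world("wrist",np.c_[u,v],d[v,u],c);C=p[v,u].astype(int)
t=(np.hypot(P[:,0]-.53,P[:,1]+.155)<.032)&(P[:,2]>.08)&(P[:,2]<.1)
r=cv2.minAreaRect((P[t][:,:2]*1000).astype(np.float32));q=P[t][:,:2];m=q.mean(0);w,V=np.linalg.eigh(np.cov((q-m).T))
a=np.degrees(np.arctan2(V[1,1],V[0,1]))
W=t&(C.min(1)>150);print("n",t.sum(),r,m,"axis",a%180,"mark",W.sum(),P[W].mean(0) if W.any() else None,P[t][:,2].mean())
g=(np.hypot(P[:,0]-.53,P[:,1]+.155)<.09)&(P[:,2]>.040)&(P[:,2]<.049)&(C[:,1]>C[:,2]+20);print(cv2.minAreaRect((P[g][:,:2]*1000).astype(np.float32)))
E
python3 wr.py
```

```text
0.9 [ 0.2344 -0.6063  0.2313] head 21.13 z [ 0. -0. -1.] q [65.1 36.   2.2 86.9 -1.5 57.1 -1.1] F [-0.54 -0.06  0.21] T [-0.021  0.069 -0.003] w 0.0854 0.0
n 0 ((0.0, 0.0), (0.0, 0.0), 0.0) [nan nan] axis nan mark 0 None nan
((0.0, 0.0), (0.0, 0.0), 0.0)wr.py:5: RuntimeWarning: Mean of empty slice.
  r=cv2.minAreaRect((P[t][:,:2]*1000).astype(np.float32));q=P[t][:,:2];m=q.mean(0);w,V=np.linalg.eigh(np.cov((q-m).T))
  ret = um.true_divide(
  avg = a.mean(axis, **keepdims_kw)
wr.py:5: RuntimeWarning: Degrees of freedom <= 0 for slice
  r=cv2.minAreaRect((P[t][:,:2]*1000).astype(np.float32));q=P[t][:,:2];m=q.mean(0);w,V=np.linalg.eigh(np.cov((q-m).T))
  c *= np.true_divide(1, fact)
  c *= np.true_divide(1, fact)
wr.py:7: RuntimeWarning: Mean of empty slice.
  W=t&(C.min(1)>150);print("n",t.sum(),r,m,"axis",a%180,"mark",W.sum(),P[W].mean(0) if W.any() else None,P[t][:,2].mean())
  ret = ret.dtype.type(ret / rcount)
```

The call was refused, so rows probably need every key. I'll try one full row.

step_arm(increments=[{"jaw": 1,"x": 31.3,"y": -22.5,"z": 0,"turn": 0},{"jaw": 1,"x": 31.3,"y": -22.5,"z": 0,"turn": 0}], squeeze=60)

```text
time: 1.2
ee_pos: [0.2767, -0.5412, 0.2312]
tcp_rot: [[0.933, 0.359, 0.0], [0.359, -0.933, -0.0], [0.0, 0.0, -1.0]]
ft_force: [0.7, 0.9, -0.1]
grip_width: 0.0853
grip_force: 0.0
```

step_arm(increments=[{"jaw": 1,"x": 31.3,"y": -22.5,"z": 0,"turn": 0},{"jaw": 1,"x": 31.3,"y": -22.5,"z": 0,"turn": 0},{"jaw": 1,"x": 31.3,"y": -22.5,"z": 0,"turn": 0},{"jaw": 1,"x": 31.3,"y": -22.5,"z": 0,"turn": 0},{"jaw": 1,"x": 31.3,"y": -22.5,"z": 0,"turn": 0},{"jaw": 1,"x": 31.3,"y": -22.5,"z": 0,"turn": 0},{"jaw": 1,"x": 31.3,"y": -22.5,"z": 0,"turn": 0},{"jaw": 1,"x": 31.3,"y": -22.5,"z": 0,"turn": 0},{"jaw": 1,"x": 31.3,"y": -22.5,"z": 0,"turn": 0},{"jaw": 1,"x": 31.3,"y": -22.5,"z": 0,"turn": 0},{"jaw": 1,"x": 31.3,"y": -22.5,"z": 0,"turn": 0},{"jaw": 1,"x": 31.3,"y": -22.5,"z": 0,"turn": 0},{"jaw": 1,"x": 0,"y": 0,"z": 0,"turn": -9},{"jaw": 1,"x": 0,"y": 0,"z": 0,"turn": -9},{"jaw": 1,"x": 0,"y": 0,"z": 0,"turn": 0}], squeeze=60)

```text
time: 3.08
ee_pos: [0.5296, -0.1545, 0.2314]
tcp_rot: [[0.777, 0.63, 0.0], [0.63, -0.777, 0.0], [0.0, 0.0, -1.0]]
ft_force: [-0.0, -0.5, -0.4]
grip_width: 0.0856
grip_force: 0.0
```

```bash
python3 wr.py 2>&1 | grep -v -i warn
```

```text
3.08 [ 0.5296 -0.1545  0.2314] head 39.04 z [ 0.  0. -1.] q [ 16.3  27.9  -4.3 102.8   2.6  49.4 -40.2] F [-0.04 -0.46 -0.44] T [ 0.019 -0.011  0.028] w 0.0856 0.0
n 588 ((533.252197265625, -156.14682006835938), (45.03355407714844, 13.628863334655762), 38.91962432861328) [ 0.53396473 -0.15527621] axis 38.36521827497509 mark 55 [ 0.54349661 -0.14770032  0.08944753] 0.08840902984148866
((531.9251708984375, -156.2673797607422), (108.69216918945312, 108.76628112792969), 71.41445922851562)
```

step_arm(increments=[{"jaw": 1,"x": 0.5,"y": 1,"z": 40,"turn": 0},{"jaw": 1,"x": 0,"y": 0,"z": 40,"turn": 0},{"jaw": 1,"x": 0,"y": 0,"z": 40,"turn": 0},{"jaw": 1,"x": 0,"y": 0,"z": 20,"turn": 0},{"jaw": 1,"x": 0,"y": 0,"z": 20,"turn": 0},{"jaw": 1,"x": 0,"y": 0,"z": 6,"turn": 0},{"jaw": 0,"x": 0,"y": 0,"z": 0,"turn": 0},{"jaw": -0.4,"x": 0,"y": 0,"z": 0,"turn": 0},{"jaw": -0.6,"x": 0,"y": 0,"z": 0,"turn": 0},{"jaw": -0.6,"x": 0,"y": 0,"z": 0,"turn": 0},{"jaw": -1,"x": 0,"y": 0,"z": 0,"turn": 0},{"jaw": -1,"x": 0,"y": 0,"z": 0,"turn": 0},{"jaw": -1,"x": 0,"y": 0,"z": 0,"turn": 0},{"jaw": -1,"x": 0,"y": 0,"z": 0,"turn": 0}], squeeze=60)

```text
time: 4.88
ee_pos: [0.5318, -0.1561, 0.0661]
tcp_rot: [[0.776, 0.631, 0.003], [0.631, -0.776, -0.001], [0.001, 0.003, -1.0]]
ft_force: [1.6, -2.7, 7.1]
grip_width: 0.0126
grip_force: 59.7
```

```bash
python3 st.py
```

```text
4.88 [ 0.5318 -0.1561  0.0661] head 39.09 z [ 0.003 -0.001 -1.   ] q [ 15.4  41.8  -3.1 110.1   4.5  28.1 -41.7] F [ 1.55 -2.67  7.08] T [-0.707 -0.391  0.013] w 0.0126 59.7
```

step_arm(increments=[{"jaw": -1,"x": 0.3,"y": 1.4,"z": -1,"turn": 0},{"jaw": -1,"x": 0,"y": 0,"z": 0,"turn": 2},{"jaw": -1,"x": 0,"y": 0,"z": 0,"turn": 2},{"jaw": -1,"x": 0,"y": 0,"z": 0,"turn": 0}])

```text
time: 5.38
ee_pos: [0.5319, -0.156, 0.0662]
tcp_rot: [[0.818, 0.575, 0.0], [0.575, -0.818, -0.0], [0.0, 0.001, -1.0]]
ft_force: [2.0, -3.8, -1.9]
grip_width: 0.0129
grip_force: 58.9
```

```bash
python3 st.py
```

```text
5.38 [ 0.5319 -0.156   0.0662] head 35.09 z [ 0. -0. -1.] q [ 14.8  41.8  -2.1 109.9   3.   28.3 -44.3] F [ 2.03 -3.75 -1.92] T [-0.693 -0.553 -0.023] w 0.0129 58.9
```

step_arm(increments=[{"jaw": -1,"x": 0,"y": 0,"z": 0,"turn": 2.5},{"jaw": -1,"x": 0,"y": 0,"z": 0,"turn": 0}])

```text
time: 5.62
ee_pos: [0.5318, -0.156, 0.0662]
tcp_rot: [[0.842, 0.539, 0.0], [0.539, -0.842, -0.0], [0.0, 0.0, -1.0]]
ft_force: [2.2, -3.8, -1.9]
grip_width: 0.0129
grip_force: 58.8
```

```bash
python3 st.py
```

```text
5.62 [ 0.5318 -0.156   0.0662] head 32.6 z [ 0. -0. -1.] q [ 14.4  41.8  -1.4 110.    2.1  28.3 -45.9] F [ 2.17 -3.75 -1.92] T [-0.801 -0.652  0.081] w 0.0129 58.8
```

step_arm(increments=[{"jaw": -1,"x": 0,"y": 0,"z": 0,"turn": 2.5},{"jaw": -1,"x": 0,"y": 0,"z": 0,"turn": 0}])

```text
time: 5.88
ee_pos: [0.5316, -0.1558, 0.0662]
tcp_rot: [[0.865, 0.501, -0.0], [0.501, -0.865, -0.0], [-0.0, 0.0, -1.0]]
ft_force: [2.6, -3.0, -3.7]
grip_width: 0.0129
grip_force: 58.8
```

```bash
python3 st.py
```

```text
5.88 [ 0.5316 -0.1558  0.0662] head 30.09 z [-0. -0. -1.] q [ 14.   41.8  -0.8 110.    1.2  28.2 -47.6] F [ 2.6  -3.03 -3.66] T [-0.794 -0.698  0.109] w 0.0129 58.8
```

step_arm(increments=[{"jaw": -1,"x": 0,"y": 0,"z": 0,"turn": 2.5},{"jaw": -1,"x": 0,"y": 0,"z": 0,"turn": 0}])

```text
time: 6.12
ee_pos: [0.5316, -0.1559, 0.0662]
tcp_rot: [[0.887, 0.463, -0.0], [0.463, -0.887, -0.0], [-0.0, -0.0, -1.0]]
ft_force: [2.7, -2.5, -4.6]
grip_width: 0.0132
grip_force: 58.7
```

```bash
python3 st.py
```

```text
6.12 [ 0.5316 -0.1559  0.0662] head 27.56 z [-0. -0. -1.] q [ 13.5  41.8  -0.2 110.    0.2  28.2 -49.2] F [ 2.73 -2.52 -4.57] T [-0.725 -0.7    0.058] w 0.0132 58.7
```

step_arm(increments=[{"jaw": -1,"x": 0,"y": 0,"z": 0,"turn": 2.5},{"jaw": -1,"x": 0,"y": 0,"z": 0,"turn": 0}])

```text
time: 6.38
ee_pos: [0.5316, -0.1559, 0.0663]
tcp_rot: [[0.906, 0.423, -0.0], [0.423, -0.906, -0.0], [-0.0, 0.0, -1.0]]
ft_force: [3.3, -2.7, -4.5]
grip_width: 0.0126
grip_force: 58.6
```

```bash
python3 st.py
```

```text
6.38 [ 0.5316 -0.1559  0.0663] head 25.05 z [-0. -0. -1.] q [ 13.1  41.8   0.5 110.   -0.7  28.2 -50.9] F [ 3.31 -2.67 -4.52] T [-0.834 -1.161 -0.067] w 0.0126 58.6
```

step_arm(increments=[{"jaw": -1,"x": 0,"y": 0,"z": 0,"turn": 2.5},{"jaw": -1,"x": 0,"y": 0,"z": 0,"turn": 0}])

```text
time: 6.62
ee_pos: [0.5318, -0.1559, 0.0663]
tcp_rot: [[0.923, 0.384, 0.0], [0.384, -0.923, -0.0], [0.0, 0.0, -1.0]]
ft_force: [4.0, -2.3, -4.9]
grip_width: 0.0128
grip_force: 58.6
```

```bash
python3 st.py
```

```text
6.62 [ 0.5318 -0.1559  0.0663] head 22.58 z [ 0. -0. -1.] q [ 12.7  41.8   1.1 110.   -1.6  28.2 -52.5] F [ 3.97 -2.33 -4.95] T [-0.762 -0.802 -0.022] w 0.0128 58.6
```

step_arm(increments=[{"jaw": -1,"x": 0,"y": 0,"z": 0,"turn": 2},{"jaw": -1,"x": 0,"y": 0,"z": 0,"turn": 0}])

```text
time: 6.88
ee_pos: [0.5318, -0.1559, 0.0663]
tcp_rot: [[0.936, 0.352, 0.0], [0.352, -0.936, -0.0], [0.0, 0.0, -1.0]]
ft_force: [3.4, -3.2, -6.4]
grip_width: 0.0134
grip_force: 58.5
```

```bash
python3 st.py
```

```text
6.88 [ 0.5318 -0.1559  0.0663] head 20.59 z [ 0. -0. -1.] q [ 12.4  41.8   1.6 110.   -2.3  28.2 -53.8] F [ 3.39 -3.24 -6.4 ] T [-0.804 -0.886  0.016] w 0.0134 58.5
```

step_arm(increments=[{"jaw": -1,"x": 0,"y": 0,"z": 0,"turn": 2},{"jaw": -1,"x": 0,"y": 0,"z": 0,"turn": 0}])

```text
time: 7.12
ee_pos: [0.5318, -0.1559, 0.0663]
tcp_rot: [[0.948, 0.318, 0.0], [0.318, -0.948, -0.0], [0.0, 0.0, -1.0]]
ft_force: [2.9, -3.4, -6.2]
grip_width: 0.0129
grip_force: 58.4
```

```bash
python3 st.py
```

```text
7.12 [ 0.5318 -0.1559  0.0663] head 18.55 z [ 0. -0. -1.] q [ 12.   41.9   2.1 110.   -3.   28.2 -55.1] F [ 2.85 -3.36 -6.24] T [-0.798 -0.87  -0.025] w 0.0129 58.4
```

step_arm(increments=[{"jaw": -1,"x": 0,"y": 0,"z": 0,"turn": 2},{"jaw": -1,"x": 0,"y": 0,"z": 0,"turn": 0}])

```text
time: 7.38
ee_pos: [0.5318, -0.1559, 0.0663]
tcp_rot: [[0.959, 0.284, 0.0], [0.284, -0.959, -0.0], [0.0, 0.0, -1.0]]
ft_force: [3.8, -3.4, -6.3]
grip_width: 0.0128
grip_force: 58.5
```

```bash
python3 st.py
```

```text
7.38 [ 0.5318 -0.1559  0.0663] head 16.52 z [ 0. -0. -1.] q [ 11.7  41.9   2.7 110.   -3.8  28.2 -56.5] F [ 3.8  -3.38 -6.34] T [-0.752 -0.894  0.055] w 0.0128 58.5
```

step_arm(increments=[{"jaw": -1,"x": 0,"y": 0,"z": 0,"turn": 2},{"jaw": -1,"x": 0,"y": 0,"z": 0,"turn": 0}])

```text
time: 7.62
ee_pos: [0.5317, -0.1558, 0.0663]
tcp_rot: [[0.968, 0.252, 0.0], [0.252, -0.968, -0.0], [0.0, 0.0, -1.0]]
ft_force: [3.1, -4.0, -6.2]
grip_width: 0.0127
grip_force: 58.5
```

```bash
python3 st.py
```

```text
7.62 [ 0.5317 -0.1558  0.0663] head 14.58 z [ 0. -0. -1.] q [ 11.4  41.9   3.2 110.   -4.5  28.2 -57.7] F [ 3.11 -4.01 -6.18] T [-0.759 -0.882  0.092] w 0.0127 58.5
```

step_arm(increments=[{"jaw": -1,"x": 0,"y": 0,"z": 0,"turn": 2},{"jaw": -1,"x": 0,"y": 0,"z": 0,"turn": 0}])

```text
time: 7.88
ee_pos: [0.5317, -0.1557, 0.0663]
tcp_rot: [[0.976, 0.218, -0.0], [0.218, -0.976, 0.0], [-0.0, -0.0, -1.0]]
ft_force: [3.2, -2.9, -6.3]
grip_width: 0.0127
grip_force: 58.5
```

```bash
python3 st.py
```

```text
7.88 [ 0.5317 -0.1557  0.0663] head 12.61 z [-0.  0. -1.] q [ 11.   41.9   3.7 110.1  -5.2  28.2 -59. ] F [ 3.17 -2.88 -6.3 ] T [-0.73  -0.905  0.176] w 0.0127 58.5
```

step_arm(increments=[{"jaw": -1,"x": 0,"y": 0,"z": 0,"turn": 2},{"jaw": -1,"x": 0,"y": 0,"z": 0,"turn": 0}])

```text
time: 8.12
ee_pos: [0.5316, -0.1558, 0.0663]
tcp_rot: [[0.983, 0.183, -0.0], [0.183, -0.983, 0.0], [-0.0, -0.0, -1.0]]
ft_force: [3.4, -2.9, -6.6]
grip_width: 0.013
grip_force: 58.5
```

```bash
python3 st.py
```

```text
8.12 [ 0.5316 -0.1558  0.0663] head 10.57 z [-0.  0. -1.] q [ 10.7  41.9   4.2 110.1  -5.9  28.2 -60.3] F [ 3.35 -2.94 -6.57] T [-0.66  -0.895  0.098] w 0.013 58.5
```

step_arm(increments=[{"jaw": -1,"x": 0,"y": 0,"z": 0,"turn": 2},{"jaw": -1,"x": 0,"y": 0,"z": 0,"turn": 0}])

```text
time: 8.38
ee_pos: [0.5315, -0.1558, 0.0663]
tcp_rot: [[0.989, 0.149, -0.0], [0.149, -0.989, 0.0], [-0.0, -0.0, -1.0]]
ft_force: [2.8, -2.3, -7.3]
grip_width: 0.0131
grip_force: 58.5
```

```bash
python3 st.py
```

```text
8.38 [ 0.5315 -0.1558  0.0663] head 8.55 z [-0.  0. -1.] q [ 10.4  42.    4.7 110.1  -6.7  28.2 -61.7] F [ 2.8  -2.33 -7.32] T [-0.617 -0.849  0.045] w 0.0131 58.5
```

step_arm(increments=[{"jaw": -1,"x": 0,"y": 0,"z": 0,"turn": 2},{"jaw": -1,"x": 0,"y": 0,"z": 0,"turn": 0}])

```text
time: 8.62
ee_pos: [0.5316, -0.1558, 0.0663]
tcp_rot: [[0.993, 0.115, -0.0], [0.115, -0.993, 0.0], [-0.0, -0.0, -1.0]]
ft_force: [3.3, -3.2, -6.5]
grip_width: 0.0128
grip_force: 58.5
```

```bash
python3 st.py
```

```text
8.62 [ 0.5316 -0.1558  0.0663] head 6.58 z [-0.  0. -1.] q [ 10.1  42.    5.2 110.1  -7.4  28.3 -63. ] F [ 3.32 -3.21 -6.52] T [-0.66  -0.93   0.025] w 0.0128 58.5
```

step_arm(increments=[{"jaw": -1,"x": 0,"y": 0,"z": 0,"turn": 2},{"jaw": -1,"x": 0,"y": 0,"z": 0,"turn": 0}])

```text
time: 8.88
ee_pos: [0.5318, -0.1558, 0.0663]
tcp_rot: [[0.997, 0.08, 0.0], [0.08, -0.997, -0.0], [0.0, 0.0, -1.0]]
ft_force: [3.8, -2.4, -7.5]
grip_width: 0.0127
grip_force: 58.6
```

```bash
python3 st.py
```

```text
8.88 [ 0.5318 -0.1558  0.0663] head 4.59 z [ 0. -0. -1.] q [  9.7  42.    5.7 110.1  -8.1  28.3 -64.3] F [ 3.82 -2.44 -7.49] T [-0.567 -0.916 -0.   ] w 0.0127 58.6
```

step_arm(increments=[{"jaw": -1,"x": 0,"y": 0,"z": 0,"turn": 2},{"jaw": -1,"x": 0,"y": 0,"z": 0,"turn": 0}])

```text
time: 9.12
ee_pos: [0.5318, -0.1559, 0.0663]
tcp_rot: [[0.999, 0.045, 0.0], [0.045, -0.999, -0.0], [0.0, 0.0, -1.0]]
ft_force: [4.3, -2.6, -8.3]
grip_width: 0.0128
grip_force: 58.6
```

```bash
python3 st.py
```

```text
9.12 [ 0.5318 -0.1559  0.0663] head 2.59 z [ 0. -0. -1.] q [  9.4  42.    6.3 110.1  -8.8  28.3 -65.6] F [ 4.33 -2.6  -8.29] T [-0.601 -0.95  -0.036] w 0.0128 58.6
```

step_arm(increments=[{"jaw": -1,"x": 0,"y": 0,"z": 0.7,"turn": 2},{"jaw": -1,"x": 0,"y": 0,"z": 0,"turn": 0}])

```text
time: 9.38
ee_pos: [0.5319, -0.1559, 0.0662]
tcp_rot: [[1.0, 0.01, 0.001], [0.01, -1.0, -0.0], [0.001, 0.0, -1.0]]
ft_force: [1.6, -2.5, 0.5]
grip_width: 0.0128
grip_force: 59.7
```

```bash
python3 st.py
```

```text
9.38 [ 0.5319 -0.1559  0.0662] head 0.59 z [ 0.001 -0.    -1.   ] q [  9.1  42.1   6.8 110.1  -9.6  28.3 -66.9] F [ 1.63 -2.53  0.48] T [-0.349 -0.543  0.017] w 0.0128 59.7
```

step_arm(increments=[{"jaw": -1,"x": 0,"y": 0,"z": 0,"turn": 2},{"jaw": -1,"x": 0,"y": 0,"z": 0,"turn": 0}])

```text
time: 9.62
ee_pos: [0.5319, -0.1559, 0.0661]
tcp_rot: [[1.0, -0.024, 0.001], [-0.024, -1.0, -0.0], [0.001, 0.0, -1.0]]
ft_force: [2.7, -1.8, 3.8]
grip_width: 0.013
grip_force: 60.2
```

```bash
python3 st.py
```

```text
9.62 [ 0.5319 -0.1559  0.0661] head -1.4 z [ 0.001 -0.    -1.   ] q [  8.7  42.1   7.3 110.1 -10.3  28.3 -68.2] F [ 2.75 -1.81  3.84] T [-0.313 -0.466  0.036] w 0.013 60.2
```

step_arm(increments=[{"jaw": -1,"x": 0,"y": 0,"z": -0.2,"turn": 2},{"jaw": -1,"x": 0,"y": 0,"z": 0,"turn": 0}])

```text
time: 9.88
ee_pos: [0.5319, -0.1558, 0.0661]
tcp_rot: [[0.998, -0.059, 0.0], [-0.059, -0.998, -0.0], [0.0, 0.0, -1.0]]
ft_force: [1.9, -2.3, 5.7]
grip_width: 0.0128
grip_force: 60.4
```

```bash
python3 st.py
```

```text
9.88 [ 0.5319 -0.1558  0.0661] head -3.39 z [ 0. -0. -1.] q [  8.4  42.2   7.8 110.1 -11.   28.4 -69.5] F [ 1.92 -2.26  5.65] T [-0.236 -0.521  0.053] w 0.0128 60.4
```

step_arm(increments=[{"jaw": -1,"x": 0,"y": 0,"z": 0,"turn": 2},{"jaw": -1,"x": 0,"y": 0,"z": 0,"turn": 0}])

```text
time: 10.12
ee_pos: [0.5318, -0.1557, 0.0661]
tcp_rot: [[0.996, -0.093, 0.0], [-0.093, -0.996, 0.0], [0.0, -0.0, -1.0]]
ft_force: [2.2, -1.8, 6.0]
grip_width: 0.0127
grip_force: 60.5
```

```bash
python3 st.py
```

```text
10.12 [ 0.5318 -0.1557  0.0661] head -5.34 z [ 0.  0. -1.] q [  8.1  42.2   8.3 110.1 -11.7  28.4 -70.8] F [ 2.18 -1.75  6.03] T [-0.266 -0.499  0.142] w 0.0127 60.5
```

step_arm(increments=[{"jaw": -1,"x": 0,"y": 0,"z": 0,"turn": 1.5},{"jaw": -1,"x": 0,"y": 0,"z": 0,"turn": 0}])

```text
time: 10.38
ee_pos: [0.5318, -0.1557, 0.0661]
tcp_rot: [[0.993, -0.119, 0.0], [-0.119, -0.993, 0.0], [0.0, -0.0, -1.0]]
ft_force: [1.1, -0.9, 5.3]
grip_width: 0.0132
grip_force: 60.5
```

```bash
python3 st.py
```

```text
10.38 [ 0.5318 -0.1557  0.0661] head -6.84 z [ 0.  0. -1.] q [  7.8  42.2   8.7 110.2 -12.3  28.5 -71.8] F [ 1.08 -0.95  5.3 ] T [-0.282 -0.488  0.142] w 0.0132 60.5
```

step_arm(increments=[{"jaw": -1,"x": 0,"y": 0,"z": 0,"turn": 1.5},{"jaw": -1,"x": 0,"y": 0,"z": 0,"turn": 0}])

```text
time: 10.62
ee_pos: [0.5317, -0.1557, 0.0661]
tcp_rot: [[0.989, -0.146, 0.0], [-0.146, -0.989, 0.0], [0.0, -0.0, -1.0]]
ft_force: [1.1, -1.6, 6.1]
grip_width: 0.0126
grip_force: 60.5
```

```bash
python3 st.py
```

```text
10.62 [ 0.5317 -0.1557  0.0661] head -8.38 z [ 0.  0. -1.] q [  7.6  42.3   9.1 110.2 -12.8  28.5 -72.8] F [ 1.06 -1.6   6.1 ] T [-0.205 -0.499  0.061] w 0.0126 60.5
```

step_arm(increments=[{"jaw": -1,"x": 0,"y": 0,"z": 0,"turn": 2},{"jaw": -1,"x": 0,"y": 0,"z": 0,"turn": 0}])

```text
time: 10.88
ee_pos: [0.5317, -0.1558, 0.0661]
tcp_rot: [[0.984, -0.181, 0.0], [-0.181, -0.984, 0.0], [0.0, -0.0, -1.0]]
ft_force: [0.9, -1.1, 5.6]
grip_width: 0.013
grip_force: 60.5
```

```bash
python3 st.py
```

```text
10.88 [ 0.5317 -0.1558  0.0661] head -10.4 z [ 0.  0. -1.] q [  7.2  42.3   9.6 110.2 -13.6  28.6 -74.1] F [ 0.91 -1.07  5.62] T [-0.266 -0.458 -0.04 ] w 0.013 60.5
```

step_arm(increments=[{"jaw": -1,"x": 0,"y": 0,"z": 0,"turn": 2},{"jaw": -1,"x": 0,"y": 0,"z": 0,"turn": 0}])

```text
time: 11.12
ee_pos: [0.532, -0.1558, 0.0661]
tcp_rot: [[0.977, -0.215, 0.001], [-0.215, -0.977, -0.0], [0.001, -0.0, -1.0]]
ft_force: [2.8, -1.1, 6.0]
grip_width: 0.0125
grip_force: 60.4
```

```bash
python3 st.py
```

```text
11.12 [ 0.532  -0.1558  0.0661] head -12.39 z [ 0.001 -0.    -1.   ] q [  6.9  42.4  10.1 110.2 -14.3  28.6 -75.4] F [ 2.85 -1.06  6.  ] T [-0.274 -0.544 -0.006] w 0.0125 60.4
```

step_arm(increments=[{"jaw": -1,"x": 0,"y": 0,"z": 0,"turn": 2},{"jaw": -1,"x": 0,"y": 0,"z": 0,"turn": 0}])

```text
time: 11.38
ee_pos: [0.532, -0.1558, 0.0661]
tcp_rot: [[0.969, -0.249, 0.001], [-0.249, -0.969, 0.0], [0.001, -0.0, -1.0]]
ft_force: [1.1, -1.6, 5.5]
grip_width: 0.0127
grip_force: 60.4
```

```bash
python3 st.py
```

```text
11.38 [ 0.532  -0.1558  0.0661] head -14.39 z [ 0.001  0.    -1.   ] q [  6.6  42.4  10.6 110.2 -15.   28.7 -76.7] F [ 1.05 -1.63  5.53] T [-0.239 -0.555  0.042] w 0.0127 60.4
```

step_arm(increments=[{"jaw": -1,"x": 0,"y": 0,"z": 0,"turn": 2},{"jaw": -1,"x": 0,"y": 0,"z": 0,"turn": 0}])

```text
time: 11.62
ee_pos: [0.532, -0.1558, 0.0661]
tcp_rot: [[0.959, -0.282, 0.001], [-0.282, -0.959, 0.0], [0.001, -0.0, -1.0]]
ft_force: [1.8, -1.9, 5.7]
grip_width: 0.0125
grip_force: 60.4
```

```bash
python3 st.py
```

```text
11.62 [ 0.532  -0.1558  0.0661] head -16.39 z [ 0.001  0.    -1.   ] q [  6.3  42.4  11.1 110.2 -15.7  28.8 -78. ] F [ 1.79 -1.9   5.74] T [-0.249 -0.476 -0.009] w 0.0125 60.4
```

step_arm(increments=[{"jaw": -1,"x": 0,"y": 0,"z": 0,"turn": 1.5},{"jaw": -1,"x": 0,"y": 0,"z": 0,"turn": 0}])

```text
time: 11.88
ee_pos: [0.532, -0.1558, 0.0661]
tcp_rot: [[0.952, -0.307, 0.001], [-0.307, -0.952, 0.0], [0.001, -0.0, -1.0]]
ft_force: [2.0, -1.4, 5.3]
grip_width: 0.0134
grip_force: 60.4
```

```bash
python3 st.py
```

```text
11.88 [ 0.532  -0.1558  0.0661] head -17.89 z [ 0.001  0.    -1.   ] q [  6.   42.5  11.5 110.2 -16.3  28.8 -79. ] F [ 2.01 -1.44  5.26] T [-0.195 -0.537 -0.027] w 0.0134 60.4
```

step_arm(increments=[{"jaw": -1,"x": 0,"y": 0,"z": 0,"turn": 1.5},{"jaw": -1,"x": 0,"y": 0,"z": 0,"turn": 0}])

```text
time: 12.12
ee_pos: [0.532, -0.1558, 0.0661]
tcp_rot: [[0.943, -0.332, 0.001], [-0.332, -0.943, 0.0], [0.001, -0.0, -1.0]]
ft_force: [2.1, -0.6, 5.0]
grip_width: 0.0133
grip_force: 60.4
```

```bash
python3 st.py
```

```text
12.12 [ 0.532  -0.1558  0.0661] head -19.38 z [ 0.001  0.    -1.   ] q [  5.8  42.5  11.9 110.2 -16.8  28.9 -80. ] F [ 2.14 -0.64  4.97] T [-0.274 -0.548 -0.057] w 0.0133 60.4
```

step_arm(increments=[{"jaw": -1,"x": 0,"y": 0,"z": 0,"turn": 1.5},{"jaw": -1,"x": 0,"y": 0,"z": 0,"turn": 0}])

```text
time: 12.38
ee_pos: [0.532, -0.1558, 0.0661]
tcp_rot: [[0.934, -0.356, 0.001], [-0.356, -0.934, -0.0], [0.001, -0.0, -1.0]]
ft_force: [2.9, -0.5, 5.8]
grip_width: 0.0131
grip_force: 60.4
```

```bash
python3 st.py
```

```text
12.38 [ 0.532  -0.1558  0.0661] head -20.86 z [ 0.001 -0.    -1.   ] q [  5.5  42.6  12.3 110.2 -17.3  29.  -81. ] F [ 2.92 -0.47  5.82] T [-0.217 -0.547  0.082] w 0.0131 60.4
```

step_arm(increments=[{"jaw": -1,"x": 0,"y": 0,"z": 0,"turn": 1.5},{"jaw": -1,"x": 0,"y": 0,"z": 0,"turn": 0}])

```text
time: 12.62
ee_pos: [0.532, -0.1559, 0.0661]
tcp_rot: [[0.925, -0.38, 0.001], [-0.38, -0.925, -0.0], [0.001, -0.0, -1.0]]
ft_force: [1.5, -1.6, 5.0]
grip_width: 0.0129
grip_force: 60.5
```

```bash
python3 st.py
```

```text
12.62 [ 0.532  -0.1559  0.0661] head -22.32 z [ 0.001 -0.    -1.   ] q [  5.3  42.6  12.7 110.2 -17.8  29.  -81.9] F [ 1.54 -1.57  5.01] T [-0.317 -0.52   0.262] w 0.0129 60.5
```

step_arm(increments=[{"jaw": -1,"x": 0,"y": 0,"z": 0,"turn": 1},{"jaw": -1,"x": 0,"y": 0,"z": 0,"turn": 0}])

```text
time: 12.88
ee_pos: [0.532, -0.1559, 0.0661]
tcp_rot: [[0.918, -0.396, 0.001], [-0.396, -0.918, -0.0], [0.001, 0.0, -1.0]]
ft_force: [0.5, -2.3, 5.5]
grip_width: 0.0127
grip_force: 60.5
```

```bash
python3 st.py
```

```text
12.88 [ 0.532  -0.1559  0.0661] head -23.31 z [ 0.001 -0.    -1.   ] q [  5.1  42.6  12.9 110.2 -18.2  29.1 -82.6] F [ 0.51 -2.31  5.47] T [-0.27  -0.479  0.289] w 0.0127 60.5
```

step_arm(increments=[{"jaw": -1,"x": 0,"y": 0,"z": 0,"turn": 1},{"jaw": -1,"x": 0,"y": 0,"z": 0,"turn": 0}])

```text
time: 13.12
ee_pos: [0.532, -0.1559, 0.0661]
tcp_rot: [[0.911, -0.412, 0.001], [-0.412, -0.911, -0.0], [0.001, 0.0, -1.0]]
ft_force: [2.1, -2.1, 6.3]
grip_width: 0.013
grip_force: 60.5
```

```bash
python3 st.py
```

```text
13.12 [ 0.532  -0.1559  0.0661] head -24.31 z [ 0.001 -0.    -1.   ] q [  4.9  42.7  13.2 110.2 -18.5  29.1 -83.3] F [ 2.06 -2.12  6.28] T [-0.303 -0.535  0.34 ] w 0.013 60.5
```

step_arm(increments=[{"jaw": -1,"x": 0,"y": 0,"z": 0,"turn": 0}])

```text
time: 13.25
ee_pos: [0.532, -0.156, 0.0661]
tcp_rot: [[0.911, -0.411, 0.001], [-0.411, -0.911, -0.0], [0.001, 0.0, -1.0]]
ft_force: [1.8, -1.4, 4.7]
grip_width: 0.0126
grip_force: 60.5
```

```bash
python3 st.py
```

```text
13.25 [ 0.532  -0.156   0.0661] head -24.3 z [ 0.001 -0.    -1.   ] q [  4.9  42.7  13.2 110.2 -18.5  29.1 -83.3] F [ 1.77 -1.43  4.71] T [-0.27  -0.499  0.342] w 0.0126 60.5
```

step_arm(increments=[{"jaw": -1,"x": 0,"y": 0,"z": 0,"turn": 0}])

```text
time: 13.38
ee_pos: [0.532, -0.156, 0.0661]
tcp_rot: [[0.911, -0.412, 0.001], [-0.412, -0.911, -0.0], [0.001, 0.0, -1.0]]
ft_force: [0.8, -2.4, 5.9]
grip_width: 0.0126
grip_force: 60.5
```

```bash
python3 st.py
```

```text
13.38 [ 0.532  -0.156   0.0661] head -24.3 z [ 0.001 -0.    -1.   ] q [  4.9  42.7  13.2 110.2 -18.5  29.1 -83.3] F [ 0.84 -2.43  5.93] T [-0.241 -0.565  0.333] w 0.0126 60.5
```

Seat found: the torque steps to about 0.3 N m and climbs, with first touch near a heading of -22.3°. Next I open it, counting clicks.

step_arm(increments=[{"jaw": -1,"x": 0,"y": 0,"z": -0.3,"turn": -3},{"jaw": -1,"x": 0,"y": 0,"z": 0,"turn": -4},{"jaw": -1,"x": 0,"y": 0,"z": 0,"turn": -3},{"jaw": -1,"x": 0,"y": 0,"z": 0,"turn": 0}])

```text
time: 13.88
ee_pos: [0.5319, -0.1558, 0.0662]
tcp_rot: [[0.969, -0.248, 0.001], [-0.248, -0.969, 0.0], [0.0, -0.0, -1.0]]
ft_force: [3.9, -1.0, 2.8]
grip_width: 0.0127
grip_force: 60.0
```

```bash
python3 st.py
```

```text
13.88 [ 0.5319 -0.1558  0.0662] head -14.37 z [ 0.001  0.    -1.   ] q [  6.6  42.4  10.6 110.2 -15.   28.7 -76.7] F [ 3.87 -0.98  2.76] T [-0.279 -0.773 -0.011] w 0.0127 60.0
```

step_arm(increments=[{"jaw": -1,"x": 0,"y": 0,"z": 0,"turn": -2},{"jaw": -1,"x": 0,"y": 0,"z": 0,"turn": 0}])

```text
time: 14.12
ee_pos: [0.5319, -0.1558, 0.0662]
tcp_rot: [[0.977, -0.214, 0.0], [-0.214, -0.977, 0.0], [0.0, -0.0, -1.0]]
ft_force: [3.6, -1.9, 2.8]
grip_width: 0.0126
grip_force: 60.1
```

```bash
python3 st.py
```

```text
14.12 [ 0.5319 -0.1558  0.0662] head -12.35 z [ 0.  0. -1.] q [  6.9  42.3  10.1 110.2 -14.3  28.7 -75.4] F [ 3.57 -1.88  2.84] T [-0.209 -0.813 -0.005] w 0.0126 60.1
```

step_arm(increments=[{"jaw": -1,"x": 0,"y": 0,"z": 0,"turn": -2},{"jaw": -1,"x": 0,"y": 0,"z": 0,"turn": 0}])

```text
time: 14.38
ee_pos: [0.5319, -0.1559, 0.0661]
tcp_rot: [[0.984, -0.179, 0.0], [-0.179, -0.984, 0.0], [0.0, -0.0, -1.0]]
ft_force: [3.1, -2.0, 2.1]
grip_width: 0.0127
grip_force: 60.1
```

```bash
python3 st.py
```

```text
14.38 [ 0.5319 -0.1559  0.0661] head -10.34 z [ 0.  0. -1.] q [  7.3  42.3   9.6 110.2 -13.5  28.6 -74. ] F [ 3.07 -1.97  2.11] T [-0.214 -0.962  0.063] w 0.0127 60.1
```

step_arm(increments=[{"jaw": -1,"x": 0,"y": 0,"z": 0,"turn": -2},{"jaw": -1,"x": 0,"y": 0,"z": 0,"turn": 0}])

```text
time: 14.62
ee_pos: [0.5318, -0.1559, 0.0662]
tcp_rot: [[0.989, -0.145, 0.0], [-0.145, -0.989, 0.0], [0.0, -0.0, -1.0]]
ft_force: [3.4, -0.8, 2.8]
grip_width: 0.0129
grip_force: 60.1
```

```bash
python3 st.py
```

```text
14.62 [ 0.5318 -0.1559  0.0662] head -8.34 z [ 0.  0. -1.] q [  7.6  42.3   9.  110.2 -12.8  28.5 -72.7] F [ 3.36 -0.77  2.81] T [-0.221 -0.939  0.035] w 0.0129 60.1
```

step_arm(increments=[{"jaw": -1,"x": 0,"y": 0,"z": 0,"turn": -2},{"jaw": -1,"x": 0,"y": 0,"z": 0,"turn": 0}])

```text
time: 14.88
ee_pos: [0.5317, -0.1559, 0.0661]
tcp_rot: [[0.994, -0.11, 0.0], [-0.11, -0.994, 0.0], [0.0, -0.0, -1.0]]
ft_force: [3.3, -2.5, 2.6]
grip_width: 0.0126
grip_force: 60.0
```

```bash
python3 st.py
```

```text
14.88 [ 0.5317 -0.1559  0.0661] head -6.34 z [ 0.  0. -1.] q [  7.9  42.2   8.5 110.1 -12.1  28.5 -71.4] F [ 3.28 -2.52  2.57] T [-0.26  -0.972 -0.012] w 0.0126 60.0
```

step_arm(increments=[{"jaw": -1,"x": 0,"y": 0,"z": 0,"turn": -2},{"jaw": -1,"x": 0,"y": 0,"z": 0,"turn": 0}])

```text
time: 15.12
ee_pos: [0.5316, -0.1559, 0.0661]
tcp_rot: [[0.997, -0.076, 0.0], [-0.076, -0.997, 0.0], [0.0, -0.0, -1.0]]
ft_force: [2.8, -1.1, 2.9]
grip_width: 0.0128
grip_force: 60.1
```

```bash
python3 st.py
```

```text
15.12 [ 0.5316 -0.1559  0.0661] head -4.36 z [ 0.  0. -1.] q [  8.3  42.2   8.  110.1 -11.4  28.4 -70.1] F [ 2.82 -1.14  2.86] T [-0.225 -0.921 -0.116] w 0.0128 60.1
```

step_arm(increments=[{"jaw": -1,"x": 0,"y": 0,"z": 0,"turn": -2},{"jaw": -1,"x": 0,"y": 0,"z": 0,"turn": 0}])

```text
time: 15.38
ee_pos: [0.5316, -0.1559, 0.0662]
tcp_rot: [[0.999, -0.041, -0.0], [-0.041, -0.999, 0.0], [-0.0, -0.0, -1.0]]
ft_force: [3.6, -0.9, 3.4]
grip_width: 0.0129
grip_force: 60.2
```

```bash
python3 st.py
```

```text
15.38 [ 0.5316 -0.1559  0.0662] head -2.33 z [-0.  0. -1.] q [  8.6  42.1   7.5 110.1 -10.6  28.4 -68.8] F [ 3.56 -0.9   3.37] T [-0.225 -0.868 -0.088] w 0.0129 60.2
```

step_arm(increments=[{"jaw": -1,"x": 0,"y": 0,"z": 0,"turn": -2},{"jaw": -1,"x": 0,"y": 0,"z": 0,"turn": 0}])

```text
time: 15.62
ee_pos: [0.5316, -0.1558, 0.0661]
tcp_rot: [[1.0, -0.005, -0.0], [-0.005, -1.0, 0.0], [-0.0, -0.0, -1.0]]
ft_force: [2.4, -1.5, 4.4]
grip_width: 0.0131
grip_force: 60.2
```

```bash
python3 st.py
```

```text
15.62 [ 0.5316 -0.1558  0.0661] head -0.3 z [-0.  0. -1.] q [  8.9  42.1   7.  110.1  -9.9  28.3 -67.5] F [ 2.43 -1.45  4.35] T [-0.245 -0.809 -0.038] w 0.0131 60.2
```

step_arm(increments=[{"jaw": -1,"x": 0,"y": 0,"z": -0.1,"turn": -4},{"jaw": -1,"x": 0,"y": 0,"z": 0,"turn": 0}])

```text
time: 15.88
ee_pos: [0.5318, -0.1559, 0.0662]
tcp_rot: [[0.998, 0.063, 0.0], [0.063, -0.998, 0.0], [0.0, 0.0, -1.0]]
ft_force: [3.7, -1.3, 1.8]
grip_width: 0.0128
grip_force: 60.0
```

```bash
python3 st.py
```

```text
15.88 [ 0.5318 -0.1559  0.0662] head 3.63 z [ 0.  0. -1.] q [  9.6  42.    6.  110.1  -8.5  28.3 -64.9] F [ 3.72 -1.34  1.75] T [-0.243 -0.818 -0.005] w 0.0128 60.0
```

step_arm(increments=[{"jaw": -1,"x": 0,"y": 0,"z": 0,"turn": -3},{"jaw": -1,"x": 0,"y": 0,"z": 0,"turn": 0}])

```text
time: 16.12
ee_pos: [0.5318, -0.1559, 0.0662]
tcp_rot: [[0.993, 0.116, 0.0], [0.116, -0.993, -0.0], [0.0, 0.0, -1.0]]
ft_force: [4.2, -2.0, 1.7]
grip_width: 0.0127
grip_force: 59.9
```

```bash
python3 st.py
```

```text
16.12 [ 0.5318 -0.1559  0.0662] head 6.66 z [ 0. -0. -1.] q [ 10.1  42.    5.2 110.1  -7.4  28.2 -62.9] F [ 4.24 -2.03  1.71] T [-0.293 -0.93   0.058] w 0.0127 59.9
```

step_arm(increments=[{"jaw": -1,"x": 0,"y": 0,"z": 0,"turn": -2},{"jaw": -1,"x": 0,"y": 0,"z": 0,"turn": 0}])

```text
time: 16.38
ee_pos: [0.5318, -0.1559, 0.0662]
tcp_rot: [[0.989, 0.15, 0.0], [0.15, -0.989, -0.0], [0.0, 0.0, -1.0]]
ft_force: [3.8, -2.4, 2.0]
grip_width: 0.0131
grip_force: 59.9
```

```bash
python3 st.py
```

```text
16.38 [ 0.5318 -0.1559  0.0662] head 8.66 z [ 0. -0. -1.] q [ 10.4  42.    4.7 110.1  -6.6  28.2 -61.6] F [ 3.83 -2.38  2.03] T [-0.404 -1.013  0.004] w 0.0131 59.9
```

step_arm(increments=[{"jaw": -1,"x": 0,"y": 0,"z": 0,"turn": -2},{"jaw": -1,"x": 0,"y": 0,"z": 0,"turn": 0}])

```text
time: 16.62
ee_pos: [0.5317, -0.1559, 0.0662]
tcp_rot: [[0.983, 0.185, 0.0], [0.185, -0.983, -0.0], [0.0, 0.0, -1.0]]
ft_force: [3.8, -2.8, 0.2]
grip_width: 0.0127
grip_force: 59.8
```

```bash
python3 st.py
```

```text
16.62 [ 0.5317 -0.1559  0.0662] head 10.67 z [ 0. -0. -1.] q [ 10.7  41.9   4.2 110.1  -5.9  28.2 -60.3] F [ 3.82 -2.79  0.15] T [-0.479 -1.078  0.01 ] w 0.0127 59.8
```

step_arm(increments=[{"jaw": -1,"x": 0,"y": 0,"z": 0,"turn": -2},{"jaw": -1,"x": 0,"y": 0,"z": 0,"turn": 0}])

```text
time: 16.88
ee_pos: [0.5316, -0.156, 0.0662]
tcp_rot: [[0.976, 0.219, -0.0], [0.219, -0.976, 0.0], [-0.0, -0.0, -1.0]]
ft_force: [3.6, -2.4, 1.2]
grip_width: 0.0128
grip_force: 59.7
```

```bash
python3 st.py
```

```text
16.88 [ 0.5316 -0.156   0.0662] head 12.64 z [-0.  0. -1.] q [ 11.1  41.9   3.7 110.1  -5.2  28.2 -59. ] F [ 3.62 -2.36  1.15] T [-0.488 -0.953 -0.12 ] w 0.0128 59.7
```

step_arm(increments=[{"jaw": -1,"x": 0,"y": 0,"z": 0,"turn": -2},{"jaw": -1,"x": 0,"y": 0,"z": 0,"turn": 0}])

```text
time: 17.12
ee_pos: [0.5315, -0.156, 0.0662]
tcp_rot: [[0.968, 0.253, -0.0], [0.253, -0.968, 0.0], [-0.0, -0.0, -1.0]]
ft_force: [3.3, -2.4, -0.3]
grip_width: 0.0125
grip_force: 59.7
```

```bash
python3 st.py
```

```text
17.12 [ 0.5315 -0.156   0.0662] head 14.64 z [-0.  0. -1.] q [ 11.4  41.9   3.2 110.1  -4.5  28.2 -57.7] F [ 3.26 -2.38 -0.27] T [-0.53  -0.948 -0.155] w 0.0125 59.7
```

step_arm(increments=[{"jaw": -1,"x": 0,"y": 0,"z": 0,"turn": -2},{"jaw": -1,"x": 0,"y": 0,"z": 0,"turn": 0}])

```text
time: 17.38
ee_pos: [0.5315, -0.1559, 0.0662]
tcp_rot: [[0.958, 0.287, -0.0], [0.287, -0.958, 0.0], [-0.0, -0.0, -1.0]]
ft_force: [3.1, -2.1, -0.1]
grip_width: 0.013
grip_force: 59.7
```

```bash
python3 st.py
```

```text
17.38 [ 0.5315 -0.1559  0.0662] head 16.69 z [-0.  0. -1.] q [ 11.7  41.9   2.6 110.   -3.7  28.2 -56.3] F [ 3.07 -2.11 -0.1 ] T [-0.566 -0.962 -0.053] w 0.013 59.7
```

step_arm(increments=[{"jaw": -1,"x": 0,"y": 0,"z": 0,"turn": -2},{"jaw": -1,"x": 0,"y": 0,"z": 0,"turn": 0}])

```text
time: 17.62
ee_pos: [0.5315, -0.1559, 0.0662]
tcp_rot: [[0.947, 0.321, -0.0], [0.321, -0.947, 0.0], [-0.0, -0.0, -1.0]]
ft_force: [2.7, -3.1, 0.5]
grip_width: 0.0126
grip_force: 59.7
```

```bash
python3 st.py
```

```text
17.62 [ 0.5315 -0.1559  0.0662] head 18.7 z [-0.  0. -1.] q [ 12.1  41.9   2.1 110.   -3.   28.2 -55. ] F [ 2.66 -3.11  0.48] T [-0.584 -0.848  0.044] w 0.0126 59.7
```

Second click has snapped. Now the third.

step_arm(increments=[{"jaw": -1,"x": 0,"y": 0,"z": 0,"turn": -4},{"jaw": -1,"x": 0,"y": 0,"z": 0,"turn": -4},{"jaw": -1,"x": 0,"y": 0,"z": 0,"turn": 0}])

```text
time: 18.0
ee_pos: [0.5318, -0.156, 0.0662]
tcp_rot: [[0.894, 0.448, 0.0], [0.448, -0.894, -0.0], [0.0, 0.0, -1.0]]
ft_force: [3.9, -2.2, -0.2]
grip_width: 0.013
grip_force: 59.6
```

```bash
python3 st.py
```

```text
18.0 [ 0.5318 -0.156   0.0662] head 26.62 z [ 0. -0. -1.] q [ 1.34e+01  4.18e+01  1.00e-01  1.10e+02 -1.00e-01  2.82e+01 -4.98e+01] F [ 3.9  -2.17 -0.23] T [-0.659 -0.886 -0.028] w 0.013 59.6
```

step_arm(increments=[{"jaw": -1,"x": 0,"y": 0,"z": 0,"turn": -2},{"jaw": -1,"x": 0,"y": 0,"z": 0,"turn": 0}])

```text
time: 18.25
ee_pos: [0.5318, -0.156, 0.0662]
tcp_rot: [[0.878, 0.479, 0.0], [0.479, -0.878, -0.0], [0.0, 0.0, -1.0]]
ft_force: [3.8, -3.2, -0.2]
grip_width: 0.0126
grip_force: 59.6
```

```bash
python3 st.py
```

```text
18.25 [ 0.5318 -0.156   0.0662] head 28.65 z [ 0. -0. -1.] q [ 13.7  41.8  -0.4 110.    0.6  28.2 -48.5] F [ 3.81 -3.18 -0.16] T [-0.725 -0.958  0.014] w 0.0126 59.6
```

step_arm(increments=[{"jaw": -1,"x": 0,"y": 0,"z": 0,"turn": -2},{"jaw": -1,"x": 0,"y": 0,"z": 0,"turn": 0}])

```text
time: 18.5
ee_pos: [0.5317, -0.156, 0.0662]
tcp_rot: [[0.861, 0.509, 0.0], [0.509, -0.861, -0.0], [-0.0, 0.0, -1.0]]
ft_force: [3.5, -4.4, -0.8]
grip_width: 0.013
grip_force: 59.6
```

```bash
python3 st.py
```

```text
18.5 [ 0.5317 -0.156   0.0662] head 30.6 z [ 0. -0. -1.] q [ 14.1  41.8  -0.9 110.    1.3  28.2 -47.2] F [ 3.51 -4.41 -0.76] T [-0.716 -0.935 -0.048] w 0.013 59.6
```

step_arm(increments=[{"jaw": -1,"x": 0,"y": 0,"z": 0,"turn": -2},{"jaw": -1,"x": 0,"y": 0,"z": 0,"turn": 0}])

```text
time: 18.75
ee_pos: [0.5316, -0.156, 0.0662]
tcp_rot: [[0.843, 0.538, -0.0], [0.538, -0.843, -0.0], [-0.0, -0.0, -1.0]]
ft_force: [3.7, -3.2, 0.4]
grip_width: 0.0127
grip_force: 59.6
```

```bash
python3 st.py
```

```text
18.75 [ 0.5316 -0.156   0.0662] head 32.55 z [-0. -0. -1.] q [ 14.4  41.8  -1.4 110.    2.1  28.3 -45.9] F [ 3.74 -3.25  0.4 ] T [-0.698 -0.898 -0.182] w 0.0127 59.6
```

step_arm(increments=[{"jaw": -1,"x": 0,"y": 0,"z": 0,"turn": -2},{"jaw": -1,"x": 0,"y": 0,"z": 0,"turn": 0}])

```text
time: 19.0
ee_pos: [0.5315, -0.156, 0.0662]
tcp_rot: [[0.823, 0.568, -0.0], [0.568, -0.823, -0.0], [-0.0, -0.0, -1.0]]
ft_force: [2.5, -3.0, -0.5]
grip_width: 0.0125
grip_force: 59.6
```

```bash
python3 st.py
```

```text
19.0 [ 0.5315 -0.156   0.0662] head 34.62 z [-0. -0. -1.] q [ 14.7  41.8  -2.  110.    2.8  28.3 -44.6] F [ 2.5  -3.04 -0.55] T [-0.858 -0.828 -0.07 ] w 0.0125 59.6
```

step_arm(increments=[{"jaw": -1,"x": 0,"y": 0,"z": 0,"turn": -2},{"jaw": -1,"x": 0,"y": 0,"z": 0,"turn": 0}])

```text
time: 19.25
ee_pos: [0.5315, -0.1559, 0.0662]
tcp_rot: [[0.802, 0.597, -0.0], [0.597, -0.802, -0.0], [-0.0, -0.0, -1.0]]
ft_force: [3.3, -2.7, 0.4]
grip_width: 0.0135
grip_force: 59.6
```

```bash
python3 st.py
```

```text
19.25 [ 0.5315 -0.1559  0.0662] head 36.66 z [-0. -0. -1.] q [ 15.1  41.8  -2.5 109.9   3.5  28.3 -43.3] F [ 3.25 -2.7   0.38] T [-0.838 -0.796  0.022] w 0.0135 59.6
```

step_arm(increments=[{"jaw": -1,"x": 0,"y": 0,"z": 0,"turn": -2},{"jaw": -1,"x": 0,"y": 0,"z": 0,"turn": 0}])

```text
time: 19.5
ee_pos: [0.5315, -0.1559, 0.0662]
tcp_rot: [[0.781, 0.625, -0.0], [0.625, -0.781, 0.0], [-0.0, -0.0, -1.0]]
ft_force: [3.7, -3.6, -1.3]
grip_width: 0.013
grip_force: 59.6
```

```bash
python3 st.py
```

```text
19.5 [ 0.5315 -0.1559  0.0662] head 38.67 z [-0.  0. -1.] q [ 15.4  41.8  -3.  109.9   4.3  28.4 -41.9] F [ 3.74 -3.57 -1.29] T [-0.97  -0.809  0.005] w 0.013 59.6
```

step_arm(increments=[{"jaw": -1,"x": 0,"y": 0,"z": 0,"turn": -2.5},{"jaw": -1,"x": 0,"y": 0,"z": 0,"turn": -2.5},{"jaw": -1,"x": 0,"y": 0,"z": 0,"turn": 0},{"jaw": -1,"x": 0,"y": 0,"z": 0,"turn": 0},{"jaw": -1,"x": 0,"y": 0,"z": 0,"turn": 0}])

```text
time: 20.12
ee_pos: [0.5318, -0.156, 0.0662]
tcp_rot: [[0.723, 0.691, 0.0], [0.691, -0.723, -0.0], [0.0, 0.0, -1.0]]
ft_force: [3.6, -4.5, -0.7]
grip_width: 0.013
grip_force: 59.6
```

```bash
python3 st.py
```

```text
20.12 [ 0.5318 -0.156   0.0662] head 43.7 z [ 0. -0. -1.] q [ 16.3  41.8  -4.3 109.9   6.1  28.5 -38.6] F [ 3.62 -4.55 -0.67] T [-0.964 -0.83   0.012] w 0.013 59.6
```

step_arm(increments=[{"jaw": -0.3,"x": 0,"y": 0,"z": 0,"turn": 0},{"jaw": 0.4,"x": 0,"y": 0,"z": 0,"turn": 0},{"jaw": 1,"x": 0,"y": 0,"z": 0,"turn": 0},{"jaw": 1,"x": 0,"y": 0,"z": 0,"turn": 0},{"jaw": 1,"x": 0,"y": 0,"z": -20,"turn": 0},{"jaw": 1,"x": 0,"y": 0,"z": -40,"turn": 0},{"jaw": 1,"x": 0,"y": 0,"z": -50,"turn": 0},{"jaw": 1,"x": 0,"y": 0,"z": -50,"turn": 0},{"jaw": 1,"x": 0,"y": 0,"z": 0,"turn": 0}])

```text
time: 21.25
ee_pos: [0.5342, -0.1564, 0.2303]
tcp_rot: [[0.724, 0.69, 0.008], [0.69, -0.724, -0.002], [0.005, 0.007, -1.0]]
ft_force: [-0.8, 0.7, 0.5]
grip_width: 0.0855
grip_force: 0.0
```

```bash
python3 wr.py
```

```text
21.25 [ 0.5342 -0.1564  0.2303] head 43.63 z [ 0.008 -0.002 -1.   ] q [ 17.6  28.2  -6.2 102.5   3.9  49.  -36.7] F [-0.77  0.69  0.46] T [ 0.05   0.004 -0.042] w 0.0855 0.0
n 560 ((532.9694213867188, -155.75572204589844), (45.09722900390625, 12.634210586547852), 43.79638671875) [ 0.53362749 -0.15522208] axis 43.44421922444556 mark 43 [ 0.5423077  -0.14697569  0.08938022] 0.0885941882890497
((532.0984497070312, -155.99761962890625), (107.93474578857422, 108.71073913574219), 71.50157928466797)
```

step_arm(increments=[{"jaw": -1,"x": 0,"y": 0,"z": 0,"turn": -10.6},{"jaw": -1,"x": 0,"y": 0,"z": 0,"turn": -10.6},{"jaw": -1,"x": 0,"y": 0,"z": 0,"turn": -10.6},{"jaw": -1,"x": 0,"y": 0,"z": 0,"turn": -10.6},{"jaw": -1,"x": 32,"y": -14.8,"z": 0,"turn": 0},{"jaw": -1,"x": 32,"y": -14.8,"z": 0,"turn": 0},{"jaw": -1,"x": 32,"y": -14.8,"z": 0,"turn": 0},{"jaw": -1,"x": 32,"y": -14.8,"z": 0,"turn": 0},{"jaw": -1,"x": 32,"y": -14.8,"z": 0,"turn": 0},{"jaw": -1,"x": 32,"y": -14.8,"z": 0,"turn": 0},{"jaw": -1,"x": 32,"y": -14.8,"z": 0,"turn": 0},{"jaw": -1,"x": 32,"y": -14.8,"z": 0,"turn": 0},{"jaw": -1,"x": 32,"y": -14.8,"z": 0,"turn": 0},{"jaw": -1,"x": 32,"y": -14.8,"z": 0,"turn": 0},{"jaw": -1,"x": 0,"y": 0,"z": 0,"turn": 0}])

```text
time: 23.18
ee_pos: [0.4042, 0.1758, 0.2252]
tcp_rot: [[0.064, 0.998, -0.003], [0.998, -0.064, 0.0], [0.0, -0.003, -1.0]]
ft_force: [0.8, -0.2, -0.1]
grip_width: -0.0002
grip_force: 0.0
```

```bash
python3 st.py
```

```text
23.18 [0.4042 0.1758 0.2252] head 86.35 z [-0.003  0.    -1.   ] q [-10.9  20.8 -21.5 118.6  10.9  42.6 -42.8] F [ 0.8  -0.24 -0.08] T [-0.063 -0.071  0.017] w -0.0002 0.0
```

step_arm(increments=[{"jaw": -1,"x": -3,"y": 0,"z": 40,"turn": 0},{"jaw": -1,"x": 0,"y": 0,"z": 40,"turn": 0},{"jaw": -1,"x": 0,"y": 0,"z": 40,"turn": 0},{"jaw": -1,"x": 0,"y": 0,"z": 25,"turn": 0},{"jaw": -1,"x": 0,"y": 10,"z": 0,"turn": 0},{"jaw": -1,"x": 0,"y": 10,"z": 0,"turn": 0},{"jaw": -1,"x": 0,"y": 10,"z": 0,"turn": 0},{"jaw": -1,"x": 0,"y": 10,"z": 0,"turn": 0},{"jaw": -1,"x": 0,"y": 10,"z": 0,"turn": 0},{"jaw": -1,"x": 0,"y": 10,"z": 0,"turn": 0},{"jaw": -1,"x": 0,"y": 10,"z": 0,"turn": 0},{"jaw": -1,"x": 0,"y": 10,"z": 0,"turn": 0},{"jaw": -1,"x": 0,"y": 8,"z": 0,"turn": 0},{"jaw": -1,"x": 0,"y": 6,"z": 0,"turn": 0},{"jaw": -1,"x": 0,"y": 5,"z": 0,"turn": 0},{"jaw": -1,"x": 0,"y": 5,"z": 0,"turn": 0},{"jaw": -1,"x": 0,"y": 0,"z": 0,"turn": 0}])

```text
time: 25.3
ee_pos: [0.5104, 0.1634, 0.0813]
tcp_rot: [[0.07, 0.998, 0.001], [0.998, -0.07, 0.0], [0.0, 0.001, -1.0]]
ft_force: [0.0, 0.9, 0.1]
grip_width: -0.0003
grip_force: 0.0
```

```bash
cat > tap.py <<'E'
from st import *
for cam in ["top","side"]:
    p,d=ctrl.snapshot(cam);cv2.imwrite(f"pics/{cam}_{s['time']:.1f}.png",p)
    v,u=np.nonzero(d>0);P=world(cam,np.c_[u,v],d[v,u]);C=p[v,u].astype(int)
    b=(np.abs(P[:,0]-.5)<.09)&(np.abs(P[:,1]-.168)<.04)&(C[:,2]>150)&(C[:,0]<100)&(C[:,1]<190)&(P[:,2]>.06)
    print(cam,b.sum(),P[b].mean(0) if b.any() else None)
E
python3 tap.py
```

```text
25.3 [0.5104 0.1634 0.0813] head 86.01 z [ 0.001  0.    -1.   ] q [-10.4  40.1 -15.8 112.2  20.3  30.3 -44.3] F [0.   0.92 0.11] T [-0.001  0.026 -0.035] w -0.0003 0.0
top 0 None
side 63 [0.52573932 0.16918942 0.11363839]
```

step_arm(increments=[{"jaw": -1,"x": 0,"y": 4,"z": 0,"turn": 0},{"jaw": -1,"x": 0,"y": 3,"z": 0,"turn": 0},{"jaw": -1,"x": 0,"y": 0,"z": 0,"turn": 0},{"jaw": -1,"x": 0,"y": -20,"z": 0,"turn": 0},{"jaw": -1,"x": 0,"y": -30,"z": 0,"turn": 0},{"jaw": -1,"x": 0,"y": -40,"z": 0,"turn": 0},{"jaw": -1,"x": 0,"y": -15,"z": -10,"turn": 0},{"jaw": -1,"x": 0,"y": 0,"z": -20,"turn": 0},{"jaw": -1,"x": 0,"y": 0,"z": 0,"turn": 0}])

```text
time: 26.52
ee_pos: [0.4142, 0.1711, 0.1128]
tcp_rot: [[0.07, 0.998, 0.005], [0.998, -0.07, 0.002], [0.002, 0.004, -1.0]]
ft_force: [0.9, -0.4, 0.1]
grip_width: -0.0001
grip_force: 0.0
```

```bash
python3 tap.py; python3 - <<'E'
import cv2,glob
f=sorted(glob.glob("pics/side_2*.png"))[-1];p=cv2.imread(f)[220:340,220:380]
cv2.imwrite("pics/tapcrop.png",cv2.resize(p,None,fx=5,fy=5,interpolation=cv2.INTER_CUBIC))
E
```

```text
26.52 [0.4142 0.1711 0.1128] head 86.01 z [ 0.005  0.002 -1.   ] q [-15.1  32.1 -15.5 124.5  19.5  25.3 -50. ] F [ 0.94 -0.37  0.05] T [-0.011 -0.011 -0.016] w -0.0001 0.0
top 72 [0.53601706 0.16202898 0.10632503]
side 104 [0.52420906 0.1679816  0.13937752]
```

View pics/tapcrop.png

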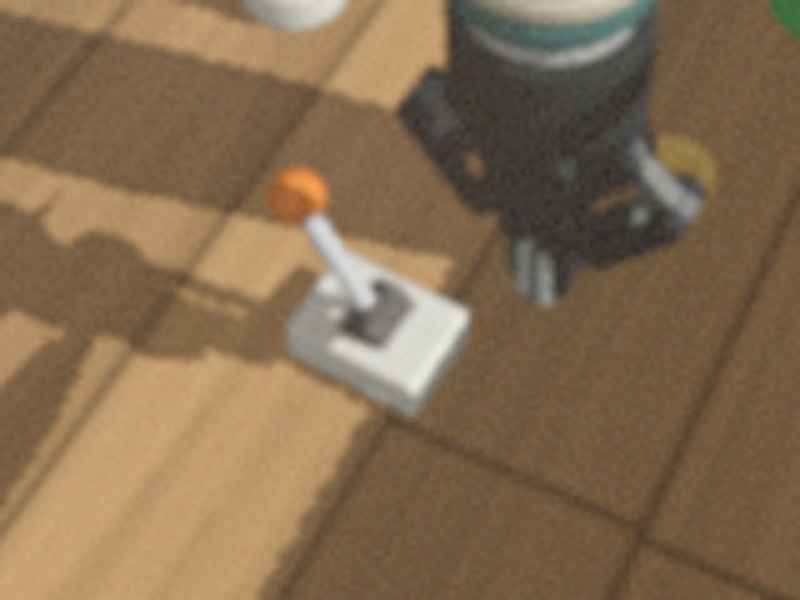

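The side crop shows the orange ball at (298,193), leaning to the on side with the arm clear of it. The ball sits 37 mm past the hinge, about 0.97 rad. Handing in.

```bash
python3 -c "
from station import ctrl
print(ctrl.job_done())"
```

```text
the job is handed in; nothing more can be done
None
```

The job is handed in: I bottomed the valve gently on its seat (0.34 N m at most), opened it three counted clicks, let go, and swung the toggle to on (about 0.97 rad from the camera). The arm never went near the bystanders, and no verdict came back.

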